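Make room with the sliding bookend and shelve the clamp box

ROBOT

A 6-joint arm with a two-finger parallel gripper is mounted at the origin on the work surface. World frame = base frame: x ahead of the robot, y to its left, z up, the work surface at z = 0. Lengths are in m, angles in rad, forces in N, time in s.
With the tool pointing down it reaches from about 0.35 to 0.975 m from the base axis. Payload 4.9 kg.
Tool frame: the origin (TCP) lies at the very end of the fingers, on their centre line; the grasp point (between the pads) lies 19 mm behind it (manip.tcp_to_grasp is the distance from the TCP to the grasp point, in m); z points along the fingers, y is the direction in which the jaws open and shut (so a half turn about z gives the same grasp; the last joint's range is limited). The gripper opens to 85 mm and grips with 20 to 120 N. Pads are 22 mm wide; open, the fingers measure 114 mm over their backs; the gripper's body (76 mm by 85 mm) begins 54 mm behind the grasp point. The pads swing forward as they close: fully open they stand 13 mm farther back than shut.
Start: joints at [-1.421, 0.053, 1.613, -0, 1.476, -0.119], TCP at [0.166, -0.603, 0.2] pointing down, gripper open.
Joint ranges: [-3.01, 3.01], [-1.01, 2.22], [0.06, 2.58], [-1.02, 4.17], [0.09, 2.62], [-3.14, 3.14]. Speed limits (rad/s): [2.57, 2.57, 3.14, 3.14, 3.14, 3.14].

INTERFACE

Orientations are given as a unit quaternion [w, x, y, z].
In Python, from plant import sensors, cams, job, finder, manip gives the robot as it stands.
- The arm moves only by the shell command python3 -m pendant 'ROWS'. ROWS is JSON, a list of rows, each an object of numbers: "wx", "wy", "wz": the turn, a rotation vector about the tool's x, y, z in degrees; "dx", "dy", "dz": the shift along the tool's x, y, z in m; "hand": the gripper's target within -1 to 1 (fully open at 1, half-way at 0, shut at -1). A call has 1 to 20 rows; each row is the pose to reach, as a shift and turn from the pose commanded when the call began, along the tool's axes at that moment; what a row does not reach only later rows make up. A row lasts 1/12 s, in which the tool goes at most 41.7 mm and 7.16 degrees, less where a joint would pass 70% of its speed; a pose out of reach is approached as far as the arm can. A call with a gripper value outside its range is refused whole. The fingers move at their own pace and stop on an object; the grip force is fixed at half the most. Time passes only in rows, so rows that repeat a pose let the fingers close. It gives the time, the measured TCP pose, the force and the opening at its end, in the units of the state.
- sensors.state(): the state, without advancing time (a new reading comes with each control period).
- cams.grab_frame(name): name is "scene" or "top"; returns (picture, depth): 420x560x3 uint8, red, green, blue; 420x560 float32, m along the optical axis (not along the pixel's ray), 0 where there is no reading.
- cams.calibration(name): a dict with "fov_y" (degrees; the focal length in pixels is half the picture's height over the tangent of half this angle, whatever the lens; pixels are square), "cx", "cy" (the principal point, pixels), "pose" (4x4, takes a point from camera to world coordinates). Camera axes: x right, y down, z forward; pixel columns grow to the right and rows downward; lengths in m; the calibration is good to about 2 mm. A picture is of the moment at which its call begins. calibration takes no time and is no camera call.
- job.job_done(): hands the job in, once; it reports no verdict.
Trained networks look in the newest picture that a camera, given by its name, has taken for a name from the list of things; names that differ only in an ending like _2 or _b are one class to them, and where a whole thing is asked for, a point or a joint stands for the part that bears it (a point fixed in the world has none). Each returns a list of dicts, best first, with "score" (0 to 1); they miss things now and then, are a little off and sometimes report something else, mostly with a low value. They report only what shows in the picture. A call takes as long as a camera call. They do not tell look-alikes from the thing itself.
- finder.look_for(camera, thing): "position" ([x, y, z] in m, in world coordinates, good to about 4 mm: the middle of the surface that is visible of it).
The state is a dict: "time": time; "joint_pos": joint angles; "joint_vel": joint speeds; "joint_efforts": joint torques, N m; "tool_pos": TCP position; "tool_rot": TCP orientation; "contact_force": force on the tool from outside, world axes, zero at the start; "ft_torque": the same for the moment, N m; "gripper_width": opening from 0.0 (shut) to 1.0 (fully open).
Only numpy, scipy, OpenCV 4.12 (cv2) and the standard library are available. Lean on these libraries where they do the work, as an engineer would, in place of code of your own. Each camera call takes 0.05 s, during which the arm holds its last target. There are 200 camera calls.

TASK

On the small wooden rack, slide the bookend at the far end (its wooden grip stands under the ledge) along its rail, away from the robot, to make room in the row. Stand the clear acrylic clamp box upright in the gap, lid up, square to the row and wholly on the plank, beside the two card boxes, and let go of it; then slide the bookend back until the whole row is snug between the two steel plates. Keep the card boxes standing in the row and leave the other things on the shelf where they are.

Things in the scene. Friction and masses are not known exactly. Their poses are not given: they have to be found in the camera images.
- rack: Fixed wooden rack with the row. Origin on its plank's underside (table height), near the middle. Yaw about 72 to 90 deg: its x points to its rear (the robot's left), y along the row to its near end (back towards the robot), z up. Plank x -95 to 95 mm, y -220 to 240 mm, top z = 18 mm. At the back a low aluminium rail along y (x = 80 mm, top z = 28 mm) guides the sliding bookend.
- ledge (a point): Middle of the lower front edge of the narrow wooden ledge over the row: rack x = -20, y = 10, z = 225 mm. The ledge spans rack x -20 to 30 mm, y -220 to 240 mm, is 18 mm thick, and rests on two posts 30 (x) x 20 (y) mm at x = 5, y = -208 and y = 228 mm. It blocks an upright hand over the grip: lean in under it from the open front (rack -x, the robot's right).
- fixed_plate (a point): On the fixed steel bookend plate at the row's end near the robot: foot of its row face, rack x = 20, y = 200, z = 18 mm. The plate spans rack x -20 to 60 mm, its top is 108 mm above the table.
- bookend (a joint): Travel of the sliding bookend (far end of the row) away from the robot (rack -y), m, 0 to 0.09. Clear width between the two steel plates = 70 mm + travel; the card boxes take 70 mm and the clamp box 40 mm, so the full row is snug at 0.040. Slides with about 2 N of friction, stays where it is left, starts nearly closed.
- slide_plate (a point): On the sliding bookend's steel plate: foot of its row face, rack x = 20 mm, y = 130 mm - travel, z = 18 mm. The plate is 6 mm thick, spans rack x -20 to 60 mm and its top is about 108 mm above the table.
- grip (a point): On top of the sliding bookend's wooden grip, midway across its 22 mm: rack x = 0, y = 20 mm - travel, z = 108 mm. The grip is an upright block, rack x -20 to 35 mm, 22 mm thick along y, its foot bar 38 mm above the table; it stands 93 mm clear beyond the plate's back (rack -y), free on both y sides, and moves with the bookend.
- case: Clear acrylic clamp box, lid shut, grey bands: 120 (x) x 40 (y) x 115 mm tall, solid, 0.13 to 0.25 kg. Origin: centre of its underside. Small catch on the -x end. Starts on the table, to the robot's right of the rack. Goes between the second card box and the sliding plate, its x along rack x (either way). At rack x = -20 mm its front 55 mm stands clear of card boxes and plates for the fingers.
- box_tall: Card box standing in the row, 75 (x) x 35 (y) x 88 mm tall. Origin: centre of its underside. At about rack x = 20 mm, first or second from the fixed bookend.
- box_short: Card box standing in the row, 75 (x) x 35 (y) x 70 mm tall. Origin: centre of its underside. At about rack x = 20 mm, first or second from the fixed bookend.
- coaster: Bystander: round cork coaster, 96 mm across, 8 mm thick; origin at the centre of its underside.
- remote: Bystander: wooden speaker remote lying flat, 150 x 45 x 20 mm, with a round rubber button; origin under its centre, x along its length.
- gauge: Bystander: black plastic stylus gauge, 100 x 30 x 28 mm; origin under its centre, x along its length.
- brush: Bystander: record brush, 50 x 120 x 34 mm, wooden back; origin under its centre, y along its length.
- cup: Bystander: white mug, 76 mm across, 80 mm tall, handle to its +y; origin at the centre of its underside.
Things that resemble listed ones, but are neither listed nor needed, are in the scene too. Leave any green or yellow look-alike of the box_tall alone.

How it is judged:
On the way, in this order (a step that is already met when the one before it is completed fails the run):
1. the bookend is slid open far enough for the clamp box (travel over 48 mm) (value of joint bookend above 0.048 m), for 0.2 s.
2. the clamp box stands upright on the plank in the gap between card boxes and sliding plate, let go, with the bookend still open (x of case in the frame of rack between -0.045 and 0.045 m and z of case in the frame of rack between 0.012 and 0.0215 m and angle between case's own z axis and vertical below 0.06 rad and angle between the x axis of case and the x axis of rack, either way round below 0.12 rad and contact force between the fingers and case below 0.1 N and y of case in the frame of rack between 0.05 and 0.122 m and value of joint bookend above 0.0462 m), for 0.2 s.
At the end, for the whole second after the job is handed in: Clamp box upright (0.06 rad) and square (0.12 rad) on the plank, centre within 45 mm of its middle line, between card boxes and sliding plate; bookend travel 36 to 45.5 mm, so the row has under 5.5 mm slack; card boxes standing in the row; all released, at rest (x of case in the frame of rack between -0.045 and 0.045 m and z of case in the frame of rack between 0.012 and 0.0215 m and angle between each of case, box_tall, box_short's own z axis and vertical below 0.06 rad and angle between the x axis of case and the x axis of rack, either way round below 0.12 rad and contact force between the fingers and case below 0.1 N and y of case in the frame of rack between 0.104 and 0.1135 m and value of joint bookend between 0.036 and 0.0455 m and linear speed of each of case, box_tall, box_short below 0.02 m/s and z of box_tall in the frame of rack between 0.012 and 0.0215 m and y of each of box_tall, box_short in the frame of rack above 0.13 m and x of box_tall in the frame of rack between -0.02 and 0.05 m and z of box_short in the frame of rack between 0.012 and 0.0215 m and x of box_short in the frame of rack between -0.02 and 0.05 m); the robot touches nothing.
It fails at once if a card box is tipped over (angle between any of box_tall, box_short's own z axis and vertical above 0.5 rad).
It fails at once if the clamp box is tipped over (angle between case's own z axis and vertical above 0.9 rad).
It fails at once if another thing on the shelf is pushed away (over 30 mm) (distance of any of coaster, remote, gauge, brush, cup from where it was at the start of the episode above 0.03 m).
It also fails if it takes over 62 s, if anything falls off the work surface, if the arm or the gripper's body presses on something with over 40 N, if the wrist force passes 120 N, or if a joint passes its speed limit or range.

## Working session

There is one attempt and no reset: what is moved stays moved. The work goes in short steps, Python scripts to look and compute and a shell command to move; the robot and the scene stay as the last step left them, time stands still between calls to the robot, and variables do not carry over. Pictures are saved under pics/ and viewed, about 8 in all and at most 12, crops included, and the job is handed in when it is done.

```bash
mkdir -p pics
cat > h.py <<'E'
import numpy as np, cv2
from plant import sensors, cams, job, finder, manip
def grab(n):
    im,d=cams.grab_frame(n); c=cams.calibration(n); f=im.shape[0]/2/np.tan(np.radians(c["fov_y"])/2)
    v,u=np.mgrid[:im.shape[0],:im.shape[1]]
    P=np.stack([(u-c["cx"])/f*d,(v-c["cy"])/f*d,d,np.ones_like(d)],-1)@np.array(c["pose"]).T
    return im,d,P[...,:3]
def save(im,p,box=None,s=1):
    if box: im=im[box[1]:box[3],box[0]:box[2]]
    cv2.imwrite(p,cv2.resize(im[...,::-1],None,fx=s,fy=s))
E
python3 - <<'E'
from h import *
print(sensors.state(), manip.tcp_to_grasp)
for n in ("scene","top"):
    im,d,P=grab(n); save(im,f"pics/{n}0.png"); np.save(f"{n}0.npy",P)
    print(n,np.round(cams.calibration(n)["pose"],3).tolist(),cams.calibration(n)["fov_y"])
    for t in ["rack","ledge","fixed_plate","slide_plate","grip","case","box_tall","box_short","cup","remote","gauge","brush","coaster"]:
        r=finder.look_for(n,t)
        print(t,[(round(x["score"],2),np.round(x["position"],3).tolist()) for x in r[:3]])
E
```

```text
{'time': 0.0, 'joint_pos': array([-1.42099404e+00,  5.33474688e-02,  1.61431347e+00, -7.29577234e-07,
        1.47599774e+00, -1.19009611e-01]), 'joint_vel': array([-0.0011399 ,  0.00042488,  0.00045092, -0.00036866,  0.00100841,
        0.00082968]), 'joint_efforts': array([ 1.99771762e-05, -3.93683231e+01, -3.70174563e+01, -8.63173204e-05,
        7.13426038e-03,  4.31440526e-06]), 'tool_pos': array([ 0.16588133, -0.60186412,  0.19885728]), 'tool_rot': array([-1.03288625e-03,  9.90980577e-01,  1.34001602e-01, -1.62670783e-05]), 'contact_force': array([ 0.37753883, -0.03033606,  0.65173841]), 'ft_torque': array([ 0.0052682 , -0.01695988,  0.03490561]), 'gripper_width': 0.9984770767668117} 0.0187
scene [[0.91, 0.378, -0.17, 0.638], [0.414, -0.839, 0.354, -0.356], [-0.009, -0.393, -0.92, 1.057], [0.0, 0.0, 0.0, 1.0]] 50.942075234668145
rack [(0.96, [0.612, 0.086, 0.018])]
ledge [(0.83, [0.611, 0.089, 0.019]), (0.59, [0.662, -0.217, 0.036])]
fixed_plate [(0.56, [0.607, 0.087, 0.019])]
slide_plate [(0.77, [0.555, 0.115, 0.065]), (0.31, [0.451, -0.097, 0.01])]
grip [(0.81, [0.563, 0.118,
[... 765 characters left out ...]
75, 0.084, 0.016]), (0.62, [0.55, 0.171, 0.043])]
fixed_plate [(0.97, [0.579, 0.089, 0.019])]
slide_plate [(0.91, [0.549, 0.175, 0.045])]
grip [(0.68, [0.548, 0.169, 0.036])]
case [(0.84, [0.49, -0.201, 0.113]), (0.42, [0.452, -0.406, 0.01])]
box_tall [(0.83, [0.271, 0.2, 0.088]), (0.76, [0.595, 0.279, 0.086]), (0.74, [0.369, 0.269, 0.089])]
box_short [(0.58, [0.412, 0.091, 0.088])]
cup [(0.9, [0.487, 0.395, 0.029]), (0.44, [0.581, 0.088, 0.02])]
remote [(0.74, [0.552, 0.169, 0.041]), (0.64, [0.633, -0.306, 0.018])]
gauge [(0.54, [0.45, -0.095, 0.007])]
brush [(0.68, [0.55, 0.17, 0.036]), (0.64, [0.661, -0.216, 0.032]), (0.63, [0.449, -0.405, 0.007])]
coaster [(0.91, [0.447, -0.405, 0.007])]
```

View pics/scene0.png

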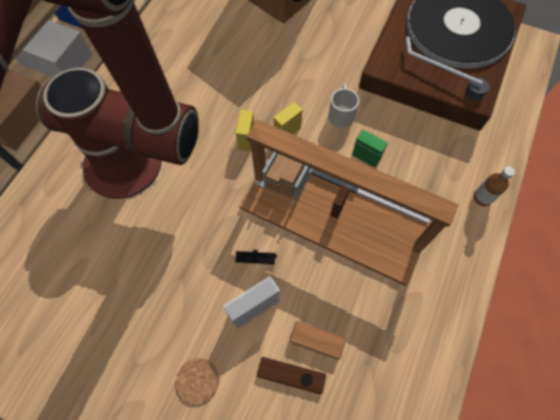

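View pics/top0.png

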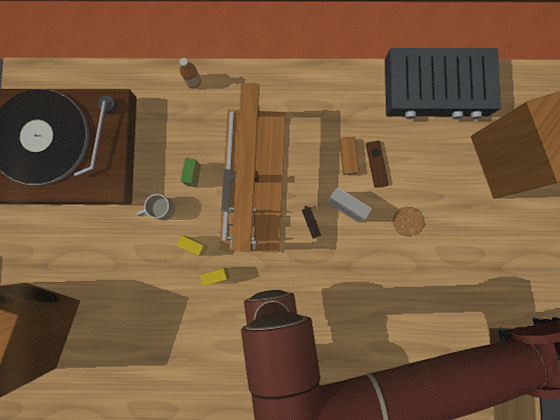

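The scene view shows the ledge running from (252,130) to (452,210), the grip at about (340,205), the case top at (252,302), the gauge at (255,258), and yellow and green decoys behind the rack. The top view agrees, with the rack at columns 225-285 and rows 85-250, and the case at (350,204). Next I'll fit the rack and case poses from depth.

```bash
cat > fit.py <<'E'
from h import *
def rect(P,box,z0,z1,q=None):
    Q=P[box[1]:box[3],box[0]:box[2]].reshape(-1,3); Q=Q[(Q[:,2]>z0)&(Q[:,2]<z1)]
    (c,s,a)=cv2.minAreaRect(Q[:,:2].astype(np.float32)); 
    if s[0]<s[1]: s=s[::-1]; a+=90
    return np.round(c,4),np.round(s,3),round(a,2),round(np.median(Q[:,2]),4),len(Q)
E
python3 - <<'E'
from fit import *
P={n:np.load(n+"0.npy") for n in("scene","top")}
print("ledge",rect(P["scene"],(235,110,470,235),.232,.255)); print("ledge",rect(P["top"],(220,75,275,255),.232,.255))
print("plank",rect(P["scene"],(235,110,470,285),.012,.023)); print("plank",rect(P["top"],(218,75,295,255),.012,.023))
print("case",rect(P["scene"],(215,265,290,335),.105,.125)); print("case",rect(P["top"],(320,180,380,230),.105,.125))
print("gauge",rect(P["scene"],(225,235,290,275),.015,.04),"remote",rect(P["scene"],(250,345,335,400),.012,.03),"brush",rect(P["scene"],(280,315,350,362),.025,.04))
E
```

```text
ledge (array([0.5851, 0.1002]), array([0.46 , 0.053]), 177.75, np.float64(0.2426), 5120)
ledge (array([0.5835, 0.1   ]), array([0.461, 0.051]), 177.77, np.float64(0.2435), 3147)
plank (array([0.5835, 0.1892]), array([0.615, 0.502]), 15.77, np.float64(0.0178), 9553)
plank (array([0.5821, 0.0776]), array([0.46 , 0.224]), 177.76, np.float64(0.0184), 4252)
case (array([ 0.4984, -0.205 ]), array([0.12 , 0.041]), 57.53, np.float64(0.1145), 1077)
case (array([ 0.4961, -0.2058]), array([0.12 , 0.042]), 57.24, np.float64(0.1153), 560)
gauge (array([ 0.4574, -0.0923]), array([0.087, 0.03 ]), 10.64, np.float64(0.0269), 181) remote (array([ 0.6393, -0.2798]), array([0.16 , 0.099]), 10.16, np.float64(0.0197), 1503) brush (array([ 0.663 , -0.2149]), array([0.12 , 0.051]), 5.2, np.float64(0.0335), 1229)
```

```bash
cat >> h.py <<'E'
from scipy.spatial.transform import Rotation as Ro
YAW=np.radians(87.75); O=np.array([.5941,.0947,0])
RK=Ro.from_euler('z',YAW).as_matrix()
rk=lambda p:(np.asarray(p)-O)@RK          # world->rack
wd=lambda p:RK@np.asarray(p)+O
def tilt(t,yaw=0):   # tool leaning t deg toward +x of a frame yawed from the rack, jaws along its y
    t=np.radians(t); c,s=np.cos(t),np.sin(t)
    return RK@Ro.from_euler('z',yaw,degrees=True).as_matrix()@np.array([[c,0,s],[0,-1,0],[s,0,-c]])
def plan(pw,R,base=None):
    """shift / turn from base (default measured pose) to TCP world pw, rotation R"""
    s=sensors.state(); q=s["tool_rot"]; p0=s["tool_pos"]; R0=Ro.from_quat(np.r_[q[1:],q[0]]).as_matrix()
    if base: p0,R0=base
    d=R0.T@(np.asarray(pw)-p0); w=np.degrees(Ro.from_matrix(R0.T@R).as_rotvec())
    print("d",np.round(d,4),"w",np.round(w,2),"|d|",round(np.linalg.norm(d),3),"|w|",round(np.linalg.norm(w),1))
def stat():
    s=sensors.state(); q=s["tool_rot"]; R=Ro.from_quat(np.r_[q[1:],q[0]]).as_matrix()
    print("t",round(s["time"],2),"rackTCP",np.round(rk(s["tool_pos"]),4),"z_rack",np.round(R[:,2]@RK,3),"y_rack",np.round(R[:,1]@RK,3),"q",np.round(s["joint_pos"],2),"F",np.round(s["contact_force"],1),"w",round(s["gripper_width"],3))
E
python3 - <<'E'
from h import *
for n in("scene","top"):
    Q=rk(np.load(n+"0.npy")).reshape(-1,3)
    m=(abs(Q[:,0])<.07)&(Q[:,1]>-.15)&(Q[:,1]<.23)&(Q[:,2]>.025)&(Q[:,2]<.2)
    Q=Q[m]
    for a in np.arange(-.02,.22,.01):
        S=Q[(Q[:,1]>=a)&(Q[:,1]<a+.01)]
        if len(S)>3: print(n,round(a,3),len(S),"x",np.round(np.percentile(S[:,0],[3,97]),3),"z",np.round(np.percentile(S[:,2],[5,50,97]),3))
    S=Q[(Q[:,1]<.05)&(Q[:,1]>-.05)&(Q[:,2]>.08)]
    if len(S): print("grip top",len(S),np.round(np.percentile(S,[2,50,98],axis=0),3).tolist())
G=wd([-.012,.018,.090]); R=tilt(50); tcp=G+.0187*R[:,2]
print("tcp",tcp,rk(tcp)); pre=tcp-.12*R[:,2]; print("pre",pre); plan(pre,R); plan([.57,-.2,.3],R)
stat()
E
```

```text
scene -0.02 9 x [0.066 0.07 ] z [0.025 0.033 0.039]
scene -0.01 78 x [-0.019  0.068] z [0.032 0.077 0.109]
scene 0.0 148 x [-0.02   0.035] z [0.037 0.106 0.11 ]
scene 0.01 122 x [-0.02   0.032] z [0.039 0.106 0.11 ]
scene 0.02 6 x [0.066 0.07 ] z [0.031 0.034 0.039]
scene 0.03 11 x [0.067 0.069] z [0.026 0.034 0.038]
scene 0.04 9 x [0.067 0.07 ] z [0.028 0.033 0.039]
scene 0.05 11 x [0.062 0.069] z [0.026 0.033 0.04 ]
scene 0.06 10 x [0.067 0.069] z [0.025 0.034 0.039]
scene 0.07 11 x [0.068 0.069] z [0.027 0.033 0.04 ]
scene 0.08 10 x [0.068 0.07 ] z [0.026 0.034 0.039]
scene 0.09 11 x [0.066 0.069] z [0.028 0.033 0.038]
scene 0.1 9 x [0.067 0.069] z [0.028 0.032 0.037]
scene 0.11 252 x [-0.02  0.06] z [0.03  0.077 0.11 ]
scene 0.12 132 x [-0.014  0.049] z [0.039 0.086 0.107]
scene 0.13 139 x [-0.015  0.04 ] z [0.038 0.104 0.108]
scene 0.14 129 x [-0.014  0.041] z [0.038 0.104 0.108]
scene 0.15 136 x [-0.015  0.041] z [0.041 0.105 0.108]
scene 0.16 104 x [-0.018  0.044] z [0.037 0.087 0.106]
scene 0.17 140 x [-0.018  0.05 ] z [0.038 0.086 0.09 ]
scene 0.18 137 x [-0.018  0.048] z [0
[... 1196 characters left out ...]
0.18 24 x [-0.018  0.055] z [0.055 0.089 0.092]
top 0.19 24 x [-0.018  0.055] z [0.048 0.088 0.091]
top 0.2 28 x [-0.02   0.058] z [0.026 0.106 0.114]
top 0.21 7 x [-0.029  0.058] z [0.025 0.026 0.042]
grip top 31 [[-0.02, 0.001, 0.082], [-0.016, 0.012, 0.106], [-0.012, 0.022, 0.113]]
tcp [0.57620516 0.09772992 0.07797987] [0.00232503 0.018      0.07797987]
pre [0.57259619 0.00587545 0.15511438]
d [ 0.5536 -0.4785  0.045 ] w [ 31.45  43.02 -67.45] |d| 0.733 |w| 86.0
d [ 0.4964 -0.2807 -0.0999] w [ 31.45  43.02 -67.45] |d| 0.579 |w| 86.0
t 1.4 rackTCP [-0.7135  0.4004  0.2001] z_rack [ 0.  0. -1.] y_rack [-0.953 -0.303 -0.   ] q [-1.42  0.05  1.61 -0.    1.48 -0.12] F [-0.3  0.5  0.8] w 1.002
```

```bash
python3 -m pendant '[{"dx":0.3,"dy":-0.1,"dz":-0.15,"wx":15,"wy":21,"wz":-33},{"dx":0.3,"dy":-0.1,"dz":-0.15,"wx":15,"wy":21,"wz":-33},{"dx":0.3,"dy":-0.1,"dz":-0.15,"wx":15,"wy":21,"wz":-33},{"dx":0.3,"dy":-0.1,"dz":-0.15,"wx":15,"wy":21,"wz":-33},{"dx":0.3,"dy":-0.1,"dz":-0.15,"wx":15,"wy":21,"wz":-33},{"dx":0.3,"dy":-0.1,"dz":-0.15,"wx":15,"wy":21,"wz":-33},{"dx":0.496,"dy":-0.28,"dz":-0.1,"wx":31.5,"wy":43,"wz":-67.5},{"dx":0.496,"dy":-0.28,"dz":-0.1,"wx":31.5,"wy":43,"wz":-67.5},{"dx":0.496,"dy":-0.28,"dz":-0.1,"wx":31.5,"wy":43,"wz":-67.5},{"dx":0.496,"dy":-0.28,"dz":-0.1,"wx":31.5,"wy":43,"wz":-67.5},{"dx":0.496,"dy":-0.28,"dz":-0.1,"wx":31.5,"wy":43,"wz":-67.5},{"dx":0.496,"dy":-0.28,"dz":-0.1,"wx":31.5,"wy":43,"wz":-67.5},{"dx":0.496,"dy":-0.28,"dz":-0.1,"wx":31.5,"wy":43,"wz":-67.5},{"dx":0.496,"dy":-0.28,"dz":-0.1,"wx":31.5,"wy":43,"wz":-67.5},{"dx":0.496,"dy":-0.28,"dz":-0.1,"wx":31.5,"wy":43,"wz":-67.5},{"dx":0.496,"dy":-0.28,"dz":-0.1,"wx":31.5,"wy":43,"wz":-67.5}]'
python3 - <<'E'
from h import *
stat(); G=wd([-.012,.0095,.090]); R=tilt(50); tcp=G+.0187*R[:,2]; plan(tcp-.12*R[:,2],R); plan(tcp,R)
E
```

```text
t 1.4 rackTCP [-0.7135  0.4004  0.2001] z_rack [ 0.  0. -1.] y_rack [-0.953 -0.303 -0.   ] q [-1.42  0.05  1.61 -0.    1.48 -0.12] F [-0.3  0.5  0.8] w 1.002
d [ 0.5617 -0.476   0.045 ] w [ 31.45  43.02 -67.45] |d| 0.738 |w| 86.0
d [ 0.5896 -0.5635  0.1221] w [ 31.45  43.02 -67.45] |d| 0.825 |w| 86.0invalid input
```

```bash
python3 -m pendant '[{"dx":0.3,"dy":-0.1,"dz":-0.15,"wx":15,"wy":21,"wz":-33,"hand":1},{"dx":0.3,"dy":-0.1,"dz":-0.15,"wx":15,"wy":21,"wz":-33,"hand":1},{"dx":0.3,"dy":-0.1,"dz":-0.15,"wx":15,"wy":21,"wz":-33,"hand":1},{"dx":0.3,"dy":-0.1,"dz":-0.15,"wx":15,"wy":21,"wz":-33,"hand":1},{"dx":0.3,"dy":-0.1,"dz":-0.15,"wx":15,"wy":21,"wz":-33,"hand":1},{"dx":0.3,"dy":-0.1,"dz":-0.15,"wx":15,"wy":21,"wz":-33,"hand":1},{"dx":0.496,"dy":-0.28,"dz":-0.1,"wx":31.5,"wy":43,"wz":-67.5,"hand":1},{"dx":0.496,"dy":-0.28,"dz":-0.1,"wx":31.5,"wy":43,"wz":-67.5,"hand":1},{"dx":0.496,"dy":-0.28,"dz":-0.1,"wx":31.5,"wy":43,"wz":-67.5,"hand":1},{"dx":0.496,"dy":-0.28,"dz":-0.1,"wx":31.5,"wy":43,"wz":-67.5,"hand":1},{"dx":0.496,"dy":-0.28,"dz":-0.1,"wx":31.5,"wy":43,"wz":-67.5,"hand":1},{"dx":0.496,"dy":-0.28,"dz":-0.1,"wx":31.5,"wy":43,"wz":-67.5,"hand":1},{"dx":0.496,"dy":-0.28,"dz":-0.1,"wx":31.5,"wy":43,"wz":-67.5,"hand":1},{"dx":0.496,"dy":-0.28,"dz":-0.1,"wx":31.5,"wy":43,"wz":-67.5,"hand":1},{"dx":0.496,"dy":-0.28,"dz":-0.1,"wx":31.5,"wy":43,"wz":-67.5,"hand":1},{"dx":0.496,"dy":-0.28,"dz":-0.1,"wx":31.5,"wy":43,"wz":-67.5,"hand":1}]'
python3 - <<'E'
from h import *
stat(); G=wd([-.012,.0095,.090]); R=tilt(50); tcp=G+.0187*R[:,2]; plan(tcp-.12*R[:,2],R); plan(tcp,R)
E
```

```text
time: 2.73
tool_pos: [0.5711, -0.1975, 0.3]
tool_rot: [-0.294, 0.651, 0.63, 0.304]
contact_force: [0.1, -0.7, 0.4]
gripper_width: 1.004
t 2.73 rackTCP [-0.2929  0.0115  0.3   ] z_rack [ 0.766  0.005 -0.642] y_rack [ 0.006 -1.    -0.   ] q [-0.76  0.26  1.4   0.69  2.04 -0.59] F [ 0.1 -0.7  0.4] w 1.004
d [0.0196 0.0032 0.2489] w [-0.27 -0.04  0.22] |d| 0.25 |w| 0.3
d [0.0195 0.0038 0.3689] w [-0.27 -0.04  0.22] |d| 0.369 |w| 0.3
```

```bash
python3 -m pendant '[{"dx":0.02,"dy":0.003,"dz":0.25,"hand":1},{"dx":0.02,"dy":0.003,"dz":0.25,"hand":1},{"dx":0.02,"dy":0.003,"dz":0.25,"hand":1},{"dx":0.02,"dy":0.003,"dz":0.25,"hand":1},{"dx":0.02,"dy":0.003,"dz":0.25,"hand":1},{"dx":0.02,"dy":0.003,"dz":0.25,"hand":1},{"dx":0.02,"dy":0.003,"dz":0.25,"hand":1},{"dx":0.02,"dy":0.0035,"dz":0.275,"hand":1},{"dx":0.02,"dy":0.0035,"dz":0.295,"hand":1},{"dx":0.0195,"dy":0.0035,"dz":0.315,"hand":1},{"dx":0.0195,"dy":0.0035,"dz":0.335,"hand":1},{"dx":0.0195,"dy":0.0035,"dz":0.355,"hand":1},{"dx":0.0195,"dy":0.0035,"dz":0.369,"hand":1},{"dx":0.0195,"dy":0.0035,"dz":0.369,"hand":1}]'
python3 - <<'E'
from h import *
stat(); im,d,P=grab("scene"); save(im,"pics/s1.png",(220,100,480,300),3);
E
```

```text
t 2.73 rackTCP [-0.2929  0.0115  0.3   ] z_rack [ 0.766  0.005 -0.642] y_rack [ 0.006 -1.    -0.   ] q [-0.76  0.26  1.4   0.69  2.04 -0.59] F [ 0.1 -0.7  0.4] w 1.004invalid input
```

View pics/s1.png

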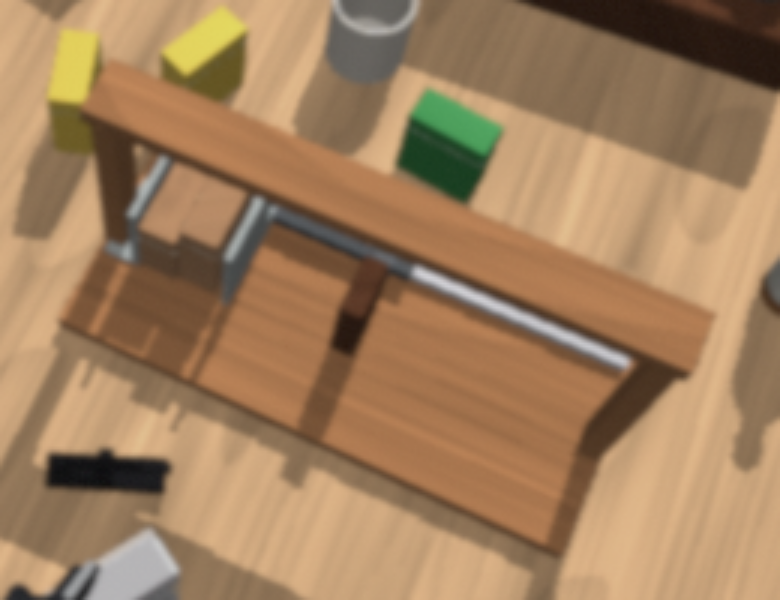

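All seven keys seem to be required in each row. The crop shows the grip at (360,305), the card boxes between their plates at (190,220), and the hand still clear of the rack at lower left.

```bash
python3 -m pendant '[{"dx":0.02,"dy":0.003,"dz":0.25,"wx":0,"wy":0,"wz":0,"hand":1},{"dx":0.02,"dy":0.003,"dz":0.25,"wx":0,"wy":0,"wz":0,"hand":1},{"dx":0.02,"dy":0.003,"dz":0.25,"wx":0,"wy":0,"wz":0,"hand":1},{"dx":0.02,"dy":0.003,"dz":0.25,"wx":0,"wy":0,"wz":0,"hand":1},{"dx":0.02,"dy":0.003,"dz":0.25,"wx":0,"wy":0,"wz":0,"hand":1},{"dx":0.02,"dy":0.003,"dz":0.25,"wx":0,"wy":0,"wz":0,"hand":1},{"dx":0.02,"dy":0.003,"dz":0.27,"wx":0,"wy":0,"wz":0,"hand":1},{"dx":0.02,"dy":0.0035,"dz":0.295,"wx":0,"wy":0,"wz":0,"hand":1},{"dx":0.0195,"dy":0.0035,"dz":0.315,"wx":0,"wy":0,"wz":0,"hand":1},{"dx":0.0195,"dy":0.0035,"dz":0.335,"wx":0,"wy":0,"wz":0,"hand":1},{"dx":0.0195,"dy":0.0035,"dz":0.355,"wx":0,"wy":0,"wz":0,"hand":1},{"dx":0.0195,"dy":0.0035,"dz":0.369,"wx":0,"wy":0,"wz":0,"hand":1},{"dx":0.0195,"dy":0.0035,"dz":0.369,"wx":0,"wy":0,"wz":0,"hand":1}]'
python3 - <<'E'
from h import *
stat(); im,d,P=grab("scene"); save(im,"pics/s2.png",(220,100,480,300),3);
E
```

```text
time: 3.87
tool_pos: [0.5828, 0.0946, 0.0759]
tool_rot: [-0.295, 0.653, 0.628, 0.303]
contact_force: [-0.8, 0.8, -0.2]
gripper_width: 0.997
t 3.87 rackTCP [-0.0005  0.0113  0.0759] z_rack [ 0.767  0.004 -0.642] y_rack [ 0.002 -1.    -0.004] q [-0.37  0.23  1.84  0.81  1.48 -0.58] F [-0.8  0.8 -0.2] w 0.997
```

View pics/s2.png

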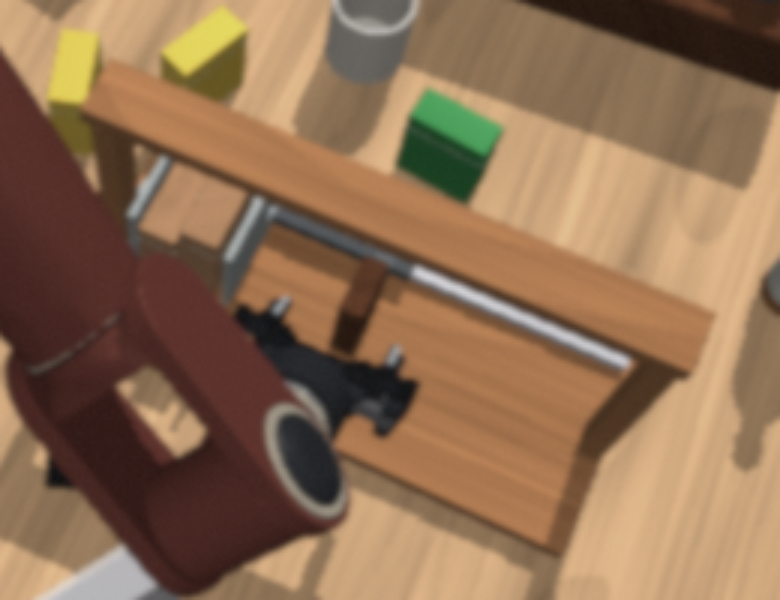

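The open fingertips, at (285,305) and (397,355), straddle the grip at (360,305). I'll advance a little further, then close.

```bash
python3 -m pendant '[{"dx":0.002,"dy":0,"dz":0.008,"wx":0,"wy":0,"wz":0,"hand":1},{"dx":0.002,"dy":0,"dz":0.008,"wx":0,"wy":0,"wz":0,"hand":-1},{"dx":0.002,"dy":0,"dz":0.008,"wx":0,"wy":0,"wz":0,"hand":-1},{"dx":0.002,"dy":0,"dz":0.008,"wx":0,"wy":0,"wz":0,"hand":-1},{"dx":0.002,"dy":0,"dz":0.008,"wx":0,"wy":0,"wz":0,"hand":-1},{"dx":0.002,"dy":0,"dz":0.008,"wx":0,"wy":0,"wz":0,"hand":-1},{"dx":0.002,"dy":0,"dz":0.008,"wx":0,"wy":0,"wz":0,"hand":-1},{"dx":0.002,"dy":0,"dz":0.008,"wx":0,"wy":0,"wz":0,"hand":-1},{"dx":0.002,"dy":0,"dz":0.008,"wx":0,"wy":0,"wz":0,"hand":-1},{"dx":0.002,"dy":0,"dz":0.008,"wx":0,"wy":0,"wz":0,"hand":-1}]'
python3 -c "
from h import *
stat()"
```

```text
time: 4.75
tool_pos: [0.5853, 0.1008, 0.0748]
tool_rot: [-0.293, 0.653, 0.629, 0.305]
contact_force: [-0.3, -5.4, 3.8]
gripper_width: 0.222
t 4.75 rackTCP [0.0058 0.009  0.0748] z_rack [ 0.766 -0.    -0.643] y_rack [ 0.001 -1.     0.001] q [-0.36  0.23  1.84  0.82  1.47 -0.58] F [-0.3 -5.4  3.8] w 0.222
```

```bash
python3 -m pendant '[{"dx":0,"dy":0.008,"dz":0,"wx":0,"wy":0,"wz":0,"hand":-1},{"dx":0,"dy":0.016,"dz":0,"wx":0,"wy":0,"wz":0,"hand":-1},{"dx":0,"dy":0.024,"dz":0,"wx":0,"wy":0,"wz":0,"hand":-1},{"dx":0,"dy":0.032,"dz":0,"wx":0,"wy":0,"wz":0,"hand":-1},{"dx":0,"dy":0.04,"dz":0,"wx":0,"wy":0,"wz":0,"hand":-1},{"dx":0,"dy":0.048,"dz":0,"wx":0,"wy":0,"wz":0,"hand":-1},{"dx":0,"dy":0.056,"dz":0,"wx":0,"wy":0,"wz":0,"hand":-1},{"dx":0,"dy":0.062,"dz":0,"wx":0,"wy":0,"wz":0,"hand":-1},{"dx":0,"dy":0.064,"dz":0,"wx":0,"wy":0,"wz":0,"hand":-1},{"dx":0,"dy":0.064,"dz":0,"wx":0,"wy":0,"wz":0,"hand":-1},{"dx":0,"dy":0.064,"dz":0,"wx":0,"wy":0,"wz":0,"hand":-1}]'
python3 -c "
from h import *
stat()"
```

```text
time: 5.67
tool_pos: [0.6497, 0.0984, 0.0749]
tool_rot: [-0.292, 0.653, 0.628, 0.305]
contact_force: [0.6, -5.1, 3.2]
gripper_width: 0.222
t 5.67 rackTCP [ 0.0058 -0.0555  0.0749] z_rack [ 0.766 -0.001 -0.643] y_rack [ 0.    -1.     0.001] q [-0.33  0.36  1.68  0.83  1.47 -0.54] F [ 0.6 -5.1  3.2] w 0.222
```

```bash
python3 -m pendant '[{"dx":0,"dy":0,"dz":0,"wx":0,"wy":0,"wz":0,"hand":1},{"dx":0,"dy":0,"dz":0,"wx":0,"wy":0,"wz":0,"hand":1},{"dx":0,"dy":0,"dz":0,"wx":0,"wy":0,"wz":0,"hand":1},{"dx":0,"dy":0,"dz":0,"wx":0,"wy":0,"wz":0,"hand":1},{"dx":0,"dy":0,"dz":0,"wx":0,"wy":0,"wz":0,"hand":1},{"dx":0,"dy":0,"dz":0,"wx":0,"wy":0,"wz":0,"hand":1},{"dx":0,"dy":0,"dz":-0.03,"wx":0,"wy":0,"wz":0,"hand":1},{"dx":0,"dy":0,"dz":-0.065,"wx":0,"wy":0,"wz":0,"hand":1},{"dx":0,"dy":0,"dz":-0.1,"wx":0,"wy":0,"wz":0,"hand":1},{"dx":0,"dy":0,"dz":-0.14,"wx":0,"wy":0,"wz":0,"hand":1},{"dx":0,"dy":0,"dz":-0.18,"wx":0,"wy":0,"wz":0,"hand":1},{"dx":0,"dy":0,"dz":-0.22,"wx":0,"wy":0,"wz":0,"hand":1},{"dx":0,"dy":0,"dz":-0.26,"wx":0,"wy":0,"wz":0,"hand":1},{"dx":0,"dy":0,"dz":-0.26,"wx":0,"wy":0,"wz":0,"hand":1}]'
python3 - <<'E'
from h import *
stat(); im,d,P=grab("scene"); Q=rk(P).reshape(-1,3)
for a in (.03,.05,.07): 
    m=(Q[:,0]>-.02)&(Q[:,0]<.035)&(Q[:,1]>-.12)&(Q[:,1]<.1)&(abs(Q[:,2]-.095)<.018)
S=Q[m]; print(np.histogram(S[:,1],np.arange(-.12,.101,.01)))
R=tilt(30,57.4-87.75); u=np.array([np.cos(np.radians(57.4)),np.sin(np.radians(57.4)),0])
G=np.array([.4975,-.2055,.085])-.038*u; tcp=G+.0187*R[:,2]
print(tcp); plan(tcp-.12*R[:,2],R)
E
```

```text
time: 6.83
tool_pos: [0.6434, -0.106, 0.2478]
tool_rot: [-0.288, 0.654, 0.629, 0.306]
contact_force: [0.5, -1.2, 1.7]
gripper_width: 0.999
t 6.83 rackTCP [-0.1986 -0.0572  0.2478] z_rack [ 0.763 -0.009 -0.647] y_rack [-0.004 -1.     0.009] q [-0.6   0.31  1.43  0.75  1.86 -0.51] F [ 0.5 -1.2  1.7] w 0.999
(array([  0,   0,   0,   0,   0,  68, 114,  60,   0,   0,   0,   0,   0,
         0,   0,   0,  42,  52,   0,   0,   0,   0]), array([-1.20000000e-01, -1.10000000e-01, -1.00000000e-01, -9.00000000e-02,
       -8.00000000e-02, -7.00000000e-02, -6.00000000e-02, -5.00000000e-02,
       -4.00000000e-02, -3.00000000e-02, -2.00000000e-02, -1.00000000e-02,
       -5.55111512e-17,  1.00000000e-02,  2.00000000e-02,  3.00000000e-02,
        4.00000000e-02,  5.00000000e-02,  6.00000000e-02,  7.00000000e-02,
        8.00000000e-02,  9.00000000e-02,  1.00000000e-01]))
[ 0.48206422 -0.22963626  0.06880532]
d [-0.1735 -0.186  -0.095 ] w [-19.21 -19.43  23.52] |d| 0.271 |w| 36.1
```

The bookend now sits at about 75 mm of travel. Next I'll go to the case.

```bash
python3 -m pendant '[{"dx":-0.1,"dy":-0.12,"dz":-0.12,"wx":-10,"wy":-10,"wz":12,"hand":1},{"dx":-0.1,"dy":-0.12,"dz":-0.12,"wx":-10,"wy":-10,"wz":12,"hand":1},{"dx":-0.1,"dy":-0.12,"dz":-0.12,"wx":-10,"wy":-10,"wz":12,"hand":1},{"dx":-0.1735,"dy":-0.186,"dz":-0.095,"wx":-19.2,"wy":-19.4,"wz":23.5,"hand":1},{"dx":-0.1735,"dy":-0.186,"dz":-0.095,"wx":-19.2,"wy":-19.4,"wz":23.5,"hand":1},{"dx":-0.1735,"dy":-0.186,"dz":-0.095,"wx":-19.2,"wy":-19.4,"wz":23.5,"hand":1},{"dx":-0.1735,"dy":-0.186,"dz":-0.095,"wx":-19.2,"wy":-19.4,"wz":23.5,"hand":1},{"dx":-0.1735,"dy":-0.186,"dz":-0.095,"wx":-19.2,"wy":-19.4,"wz":23.5,"hand":1},{"dx":-0.1735,"dy":-0.186,"dz":-0.095,"wx":-19.2,"wy":-19.4,"wz":23.5,"hand":1},{"dx":-0.1735,"dy":-0.186,"dz":-0.095,"wx":-19.2,"wy":-19.4,"wz":23.5,"hand":1},{"dx":-0.1735,"dy":-0.186,"dz":-0.095,"wx":-19.2,"wy":-19.4,"wz":23.5,"hand":1},{"dx":-0.1735,"dy":-0.186,"dz":-0.095,"wx":-19.2,"wy":-19.4,"wz":23.5,"hand":1}]'
python3 - <<'E'
from h import *
stat()
R=tilt(30,57.4-87.75); u=np.array([np.cos(np.radians(57.4)),np.sin(np.radians(57.4)),0])
G=np.array([.4975,-.2055,.085])-.038*u; tcp=G+.0187*R[:,2]
plan(tcp+.006*R[:,2],R); im,d,P=grab("top"); save(im,"pics/t3.png",(250,80,430,260),3)
from fit import rect
print(rect(P,(320,180,380,230),.105,.122))
E
```

```text
time: 7.88
tool_pos: [0.4493, -0.2766, 0.1701]
tool_rot: [-0.128, 0.846, 0.466, 0.225]
contact_force: [-0.6, 0.2, -0.1]
gripper_width: 0.999
t 7.88 rackTCP [-0.3767  0.1301  0.1701] z_rack [ 0.436 -0.245 -0.866] y_rack [-0.5   -0.866 -0.007] q [-0.97 -0.07  1.86  0.47  1.59 -0.46] F [-0.6  0.2 -0.1] w 0.999
d [-0.0012  0.0034  0.1222] w [-0.5  -0.02  0.1 ] |d| 0.122 |w| 0.5
(array([ 0.4961, -0.2058]), array([0.12 , 0.041]), 57.14, np.float64(0.1152), 555)
```

View pics/t3.png

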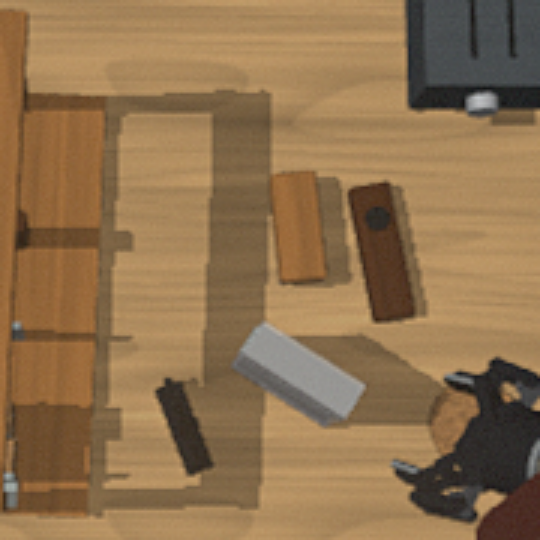

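The top view shows the fingers, at (460,380) and (405,465), lined up with the long axis of the case at (300,375). I'll go in and grasp.

```bash
python3 -m pendant '[{"dx":-0.001,"dy":0.003,"dz":0.03,"wx":-0.5,"wy":0,"wz":0,"hand":1},{"dx":-0.001,"dy":0.003,"dz":0.06,"wx":-0.5,"wy":0,"wz":0,"hand":1},{"dx":-0.001,"dy":0.003,"dz":0.08,"wx":-0.5,"wy":0,"wz":0,"hand":1},{"dx":-0.001,"dy":0.003,"dz":0.1,"wx":-0.5,"wy":0,"wz":0,"hand":1},{"dx":-0.001,"dy":0.003,"dz":0.122,"wx":-0.5,"wy":0,"wz":0,"hand":1},{"dx":-0.001,"dy":0.003,"dz":0.122,"wx":-0.5,"wy":0,"wz":0,"hand":1},{"dx":-0.001,"dy":0.003,"dz":0.122,"wx":-0.5,"wy":0,"wz":0,"hand":-1},{"dx":-0.001,"dy":0.003,"dz":0.122,"wx":-0.5,"wy":0,"wz":0,"hand":-1},{"dx":-0.001,"dy":0.003,"dz":0.122,"wx":-0.5,"wy":0,"wz":0,"hand":-1},{"dx":-0.001,"dy":0.003,"dz":0.122,"wx":-0.5,"wy":0,"wz":0,"hand":-1},{"dx":-0.001,"dy":0.003,"dz":0.122,"wx":-0.5,"wy":0,"wz":0,"hand":-1},{"dx":-0.001,"dy":0.003,"dz":0.122,"wx":-0.5,"wy":0,"wz":0,"hand":-1},{"dx":-0.001,"dy":0.003,"dz":0.122,"wx":-0.5,"wy":0,"wz":0,"hand":-1},{"dx":-0.001,"dy":0.003,"dz":0.122,"wx":-0.5,"wy":0,"wz":0,"hand":-1}]'
cat > case.py <<'E'
from h import *
# predicted case placement: the offset case centre - tcp in tool frame from the grasp
R=tilt(30,57.3-87.75);
E
python3 - <<'E'
from h import *
stat(); s=sensors.state(); q=s["tool_rot"]; R=Ro.from_quat(np.r_[q[1:],q[0]]).as_matrix()
c=np.array([.497,-.2056,0]); a=np.radians(57.3)
Rc=Ro.from_euler('z',a).as_matrix()
off=Rc.T@(s["tool_pos"]-c); Rel=Rc.T@R; np.savez("grasp.npz",off=off,Rel=Rel); print("tcp in case",off,"rel z",Rel[:,2],"rel y",Rel[:,1])
plan(s["tool_pos"]+[0,0,.09],R)
def tgt(x,y,z): return wd([x,y,z])+RK@off, RK@Rel
p,Rt=tgt(-.17,.102,.06); print(p); plan(p,Rt)
E
```

```text
time: 9.1
tool_pos: [0.4832, -0.2293, 0.0653]
tool_rot: [-0.122, 0.847, 0.464, 0.228]
contact_force: [-1.9, -3.6, 7.2]
gripper_width: 0.457
t 9.1 rackTCP [-0.3281  0.0981  0.0653] z_rack [ 0.429 -0.255 -0.866] y_rack [-0.507 -0.862  0.003] q [-0.87  0.02  1.96  0.51  1.36 -0.46] F [-1.9 -3.6  7.2] w 0.457
tcp in case [-0.02741187 -0.00114386  0.06526127] rel z [ 0.49929028 -0.00284061 -0.86643011] rel y [ 2.79082986e-04 -9.99994047e-01  3.43933151e-03]
d [ 0.0449  0.0003 -0.078 ] w [0. 0. 0.] |d| 0.09 |w| 0.0
[ 0.48557126 -0.09860007  0.12526127]
d [ 0.1265 -0.0683  0.0034] w [ 15.2    0.1  -26.38] |d| 0.144 |w| 30.5
```

```bash
python3 -m pendant '[{"dx":0.015,"dy":0,"dz":-0.026,"wx":0,"wy":0,"wz":0,"hand":-1},{"dx":0.03,"dy":0,"dz":-0.052,"wx":0,"wy":0,"wz":0,"hand":-1},{"dx":0.05,"dy":-0.013,"dz":-0.045,"wx":3,"wy":0,"wz":-5.3,"hand":-1},{"dx":0.065,"dy":-0.025,"dz":-0.035,"wx":6,"wy":0,"wz":-10.6,"hand":-1},{"dx":0.085,"dy":-0.04,"dz":-0.025,"wx":9,"wy":0,"wz":-16,"hand":-1},{"dx":0.105,"dy":-0.055,"dz":-0.015,"wx":12,"wy":0,"wz":-21,"hand":-1},{"dx":0.1265,"dy":-0.068,"dz":0.0034,"wx":15.2,"wy":0.1,"wz":-26.4,"hand":-1},{"dx":0.1265,"dy":-0.0683,"dz":0.0034,"wx":15.2,"wy":0.1,"wz":-26.4,"hand":-1},{"dx":0.1265,"dy":-0.0683,"dz":0.0034,"wx":15.2,"wy":0.1,"wz":-26.4,"hand":-1},{"dx":0.1265,"dy":-0.0683,"dz":0.0034,"wx":15.2,"wy":0.1,"wz":-26.4,"hand":-1}]'
python3 - <<'E'
from h import *
stat(); g=np.load("grasp.npz"); off,Rel=g["off"],g["Rel"]
def tgt(x,y,z): return wd([x,y,z])+RK@off, RK@Rel
for a in [(-.17,.102,.06),(-.17,.102,.028),(-.02,.102,.028),(-.02,.102,.018)]: plan(*tgt(*a))
im,d,P=grab("scene"); save(im,"pics/s4.png",(200,100,460,300),3)
im,d,P=grab("top"); save(im,"pics/t4.png",(200,60,340,260),3)
Q=rk(P).reshape(-1,3); m=(abs(Q[:,0]+.17)<.09)&(abs(Q[:,1]-.1)<.04)&(abs(Q[:,2]-.175)<.02); S=Q[m]
print("case top",m.sum(),np.round(np.percentile(S,[2,50,98],axis=0),3).tolist(), np.round(np.linalg.lstsq(np.c_[S[:,:2],np.ones(len(S))],S[:,2],rcond=None)[0],3))
E
```

```text
time: 9.93
tool_pos: [0.4845, -0.0971, 0.1232]
tool_rot: [-0.18, 0.696, 0.67, 0.187]
contact_force: [-0.1, 0.1, -2.0]
gripper_width: 0.46
t 9.93 rackTCP [-0.1959  0.102   0.1232] z_rack [ 0.501  0.    -0.865] y_rack [ 0.001 -1.     0.   ] q [-0.62 -0.04  1.91  0.43  1.58 -0.65] F [-0.1  0.1 -2. ] w 0.46
d [-0.0002  0.0012 -0.0025] w [-0.17 -0.13 -0.06] |d| 0.003 |w| 0.2
d [-0.0163  0.0012  0.0252] w [-0.17 -0.13 -0.06] |d| 0.03 |w| 0.2
d [0.1135 0.0013 0.1004] w [-0.17 -0.13 -0.06] |d| 0.152 |w| 0.2
d [0.1085 0.0013 0.109 ] w [-0.17 -0.13 -0.06] |d| 0.154 |w| 0.2
case top 704 [[-0.233, 0.076, 0.165], [-0.177, 0.105, 0.174], [-0.111, 0.134, 0.192]] [-0.04  -0.015  0.169]
```

View pics/s4.png

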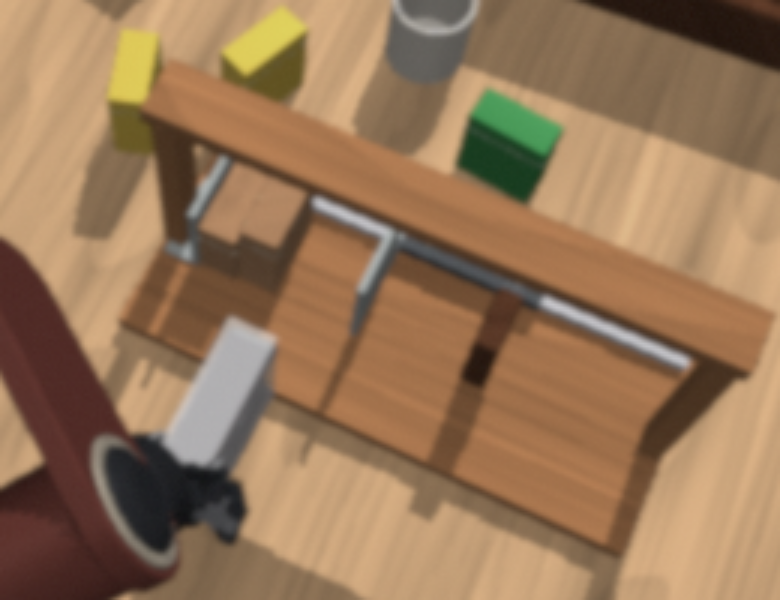

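The case hangs square at (220,390), in line with the open gap between the tall box at (265,240) and the plate at (375,285). I'll slide it in high enough to clear the gauge, then lower it.

```bash
python3 -m pendant '[{"dx":0.02,"dy":0.0013,"dz":0.01,"wx":-0.2,"wy":-0.1,"wz":0,"hand":-1},{"dx":0.04,"dy":0.0013,"dz":0.021,"wx":-0.2,"wy":-0.1,"wz":0,"hand":-1},{"dx":0.06,"dy":0.0013,"dz":0.0325,"wx":-0.2,"wy":-0.1,"wz":0,"hand":-1},{"dx":0.08,"dy":0.0013,"dz":0.044,"wx":-0.2,"wy":-0.1,"wz":0,"hand":-1},{"dx":0.1,"dy":0.0013,"dz":0.0555,"wx":-0.2,"wy":-0.1,"wz":0,"hand":-1},{"dx":0.1155,"dy":0.0013,"dz":0.0645,"wx":-0.2,"wy":-0.1,"wz":0,"hand":-1},{"dx":0.1296,"dy":0.0013,"dz":0.0727,"wx":-0.2,"wy":-0.1,"wz":0,"hand":-1},{"dx":0.1296,"dy":0.0013,"dz":0.0727,"wx":-0.2,"wy":-0.1,"wz":0,"hand":-1},{"dx":0.1235,"dy":0.0013,"dz":0.083,"wx":-0.2,"wy":-0.1,"wz":0,"hand":-1},{"dx":0.1175,"dy":0.0013,"dz":0.0935,"wx":-0.2,"wy":-0.1,"wz":0,"hand":-1},{"dx":0.1135,"dy":0.0013,"dz":0.1004,"wx":-0.2,"wy":-0.1,"wz":0,"hand":-1},{"dx":0.1135,"dy":0.0013,"dz":0.1004,"wx":-0.2,"wy":-0.1,"wz":0,"hand":-1}]'
python3 - <<'E'
from h import *
stat(); g=np.load("grasp.npz"); off,Rel=g["off"],g["Rel"]
def tgt(x,y,z): return wd([x,y,z])+RK@off, RK@Rel
for a in [(-.02,.102,.022),(-.02,.102,.018)]: plan(*tgt(*a))
im,d,P=grab("scene"); save(im,"pics/s5.png",(200,100,460,300),3)
E
```

```text
time: 11.03
tool_pos: [0.4898, 0.0511, 0.0905]
tool_rot: [-0.18, 0.697, 0.669, 0.187]
contact_force: [-0.3, -0.5, -2.7]
gripper_width: 0.456
t 11.03 rackTCP [-0.0477  0.1026  0.0905] z_rack [ 0.501  0.    -0.865] y_rack [-0.002 -1.    -0.001] q [-0.36 -0.12  2.04  0.5   1.42 -0.45] F [-0.3 -0.5 -2.7] w 0.456
d [-0.0013  0.0017  0.0029] w [-0.18 -0.12 -0.24] |d| 0.004 |w| 0.3
d [-0.0033  0.0017  0.0064] w [-0.18 -0.12 -0.24] |d| 0.007 |w| 0.3
```

View pics/s5.png

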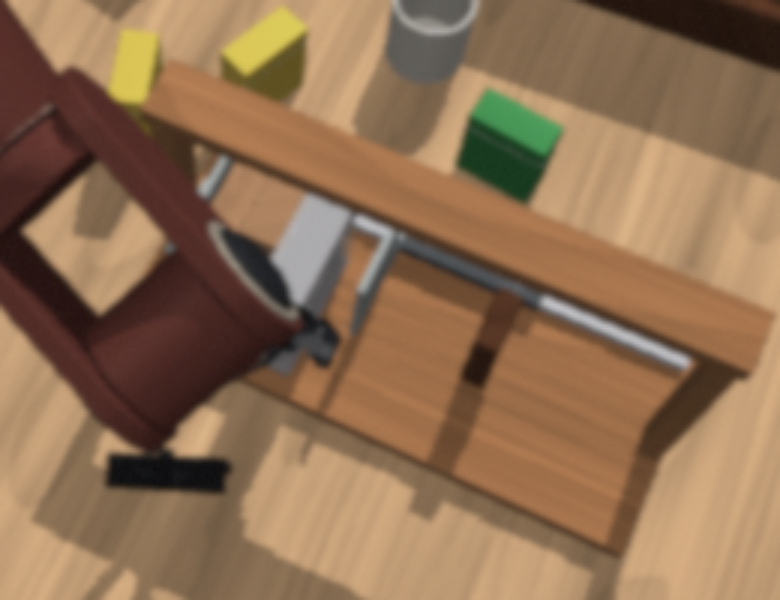

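The case is in the gap at (315,260), between the boxes and the plate. I'll lower the last few millimetres.

```bash
python3 -m pendant '[{"dx":-0.001,"dy":0,"dz":0.002,"wx":0,"wy":0,"wz":0,"hand":-1},{"dx":-0.002,"dy":0,"dz":0.0035,"wx":0,"wy":0,"wz":0,"hand":-1},{"dx":-0.003,"dy":0,"dz":0.005,"wx":0,"wy":0,"wz":0,"hand":-1},{"dx":-0.0037,"dy":0,"dz":0.0064,"wx":0,"wy":0,"wz":0,"hand":-1},{"dx":-0.0037,"dy":0,"dz":0.0064,"wx":0,"wy":0,"wz":0,"hand":-1}]'
python3 -c "
from h import *
stat()"
```

```text
time: 11.5
tool_pos: [0.4918, 0.0514, 0.0863]
tool_rot: [-0.178, 0.696, 0.67, 0.188]
contact_force: [0.7, 1.0, -2.0]
gripper_width: 0.454
t 11.5 rackTCP [-0.0473  0.1005  0.0863] z_rack [ 0.5   -0.004 -0.866] y_rack [-0.    -1.     0.004] q [-0.36 -0.11  2.04  0.5   1.41 -0.46] F [ 0.7  1.  -2. ] w 0.454
```

```bash
python3 -m pendant '[{"dx":-0.0005,"dy":0,"dz":0.0009,"wx":0,"wy":0,"wz":0,"hand":-1},{"dx":-0.001,"dy":0,"dz":0.0017,"wx":0,"wy":0,"wz":0,"hand":-1},{"dx":-0.0015,"dy":0,"dz":0.0026,"wx":0,"wy":0,"wz":0,"hand":-1},{"dx":-0.0015,"dy":0,"dz":0.0026,"wx":0,"wy":0,"wz":0,"hand":-1},{"dx":-0.0015,"dy":0,"dz":0.0026,"wx":0,"wy":0,"wz":0,"hand":-1}]'
python3 -c "
from h import *
stat()"
```

```text
time: 11.92
tool_pos: [0.4918, 0.0515, 0.0834]
tool_rot: [-0.178, 0.696, 0.67, 0.188]
contact_force: [-0.2, 1.0, -1.8]
gripper_width: 0.456
t 11.92 rackTCP [-0.0472  0.1005  0.0834] z_rack [ 0.5   -0.004 -0.866] y_rack [-0.    -1.     0.004] q [-0.36 -0.1   2.04  0.5   1.4  -0.46] F [-0.2  1.  -1.8] w 0.456
```

```bash
python3 -m pendant '[{"dx":-0.0005,"dy":0,"dz":0.0009,"wx":0,"wy":0,"wz":0,"hand":-1},{"dx":-0.0008,"dy":0,"dz":0.0015,"wx":0,"wy":0,"wz":0,"hand":-1},{"dx":-0.0008,"dy":0,"dz":0.0015,"wx":0,"wy":0,"wz":0,"hand":-1},{"dx":-0.0008,"dy":0,"dz":0.0015,"wx":0,"wy":0,"wz":0,"hand":-1}]'
python3 -c "
from h import *
stat()"
```

```text
time: 12.25
tool_pos: [0.4921, 0.0514, 0.0833]
tool_rot: [-0.178, 0.696, 0.67, 0.188]
contact_force: [-3.2, -0.8, 5.6]
gripper_width: 0.454
t 12.25 rackTCP [-0.0473  0.1002  0.0833] z_rack [ 0.501 -0.004 -0.866] y_rack [ 0.    -1.     0.004] q [-0.36 -0.1   2.04  0.5   1.4  -0.46] F [-3.2 -0.8  5.6] w 0.454
```

```bash
python3 -m pendant '[{"dx":0,"dy":0,"dz":0,"wx":0,"wy":0,"wz":0,"hand":0.3},{"dx":0,"dy":0,"dz":0,"wx":0,"wy":0,"wz":0,"hand":0.5},{"dx":0,"dy":0,"dz":0,"wx":0,"wy":0,"wz":0,"hand":1},{"dx":0,"dy":0,"dz":0,"wx":0,"wy":0,"wz":0,"hand":1},{"dx":0,"dy":0,"dz":0,"wx":0,"wy":0,"wz":0,"hand":1},{"dx":0,"dy":0,"dz":0,"wx":0,"wy":0,"wz":0,"hand":1},{"dx":0,"dy":0,"dz":-0.02,"wx":0,"wy":0,"wz":0,"hand":1},{"dx":0,"dy":0,"dz":-0.05,"wx":0,"wy":0,"wz":0,"hand":1},{"dx":0,"dy":0,"dz":-0.085,"wx":0,"wy":0,"wz":0,"hand":1},{"dx":0,"dy":0,"dz":-0.12,"wx":0,"wy":0,"wz":0,"hand":1},{"dx":-0.03,"dy":0,"dz":-0.15,"wx":0,"wy":0,"wz":0,"hand":1},{"dx":-0.06,"dy":0,"dz":-0.18,"wx":0,"wy":0,"wz":0,"hand":1},{"dx":-0.06,"dy":0,"dz":-0.18,"wx":0,"wy":0,"wz":0,"hand":1}]'
python3 - <<'E'
from h import *
from fit import rect
stat(); im,d,P=grab("scene"); save(im,"pics/s6.png",(200,100,460,300),3)
Q=rk(P).reshape(-1,3); m=(Q[:,0]>-.09)&(Q[:,0]<.05)&(Q[:,1]>.06)&(Q[:,1]<.14)&(abs(Q[:,2]-.133)<.006); S=Q[m]
print("case",m.sum(),cv2.minAreaRect((S[:,:2]*1000).astype(np.float32)),np.round(np.linalg.lstsq(np.c_[S[:,:2]*1,np.ones(len(S))],S[:,2],rcond=None)[0],4),np.median(S[:,2]))
G=wd([-.010,-.0555,.087]); R=tilt(50); tcp=G+.0187*R[:,2]; plan(tcp-.2*R[:,2],R)
E
```

```text
time: 13.33
tool_pos: [0.4872, -0.0962, 0.2105]
tool_rot: [-0.174, 0.698, 0.669, 0.188]
contact_force: [-0.0, 0.0, 0.1]
gripper_width: 0.999
t 13.33 rackTCP [-0.195   0.0994  0.2105] z_rack [ 0.496 -0.01  -0.868] y_rack [-0.006 -1.     0.009] q [-0.62 -0.13  1.84  0.44  1.71 -0.58] F [-0.   0.   0.1] w 0.999
case 736 ((-25.017223358154297, 99.99662780761719), (40.33418273925781, 110.66000366210938), 89.96532440185547) [-0.0021  0.0089  0.1317] 0.13266692370936795
d [0.0351 0.1552 0.0281] w [ 0.49 20.12  0.05] |d| 0.162 |w| 20.1
```

View pics/s6.png

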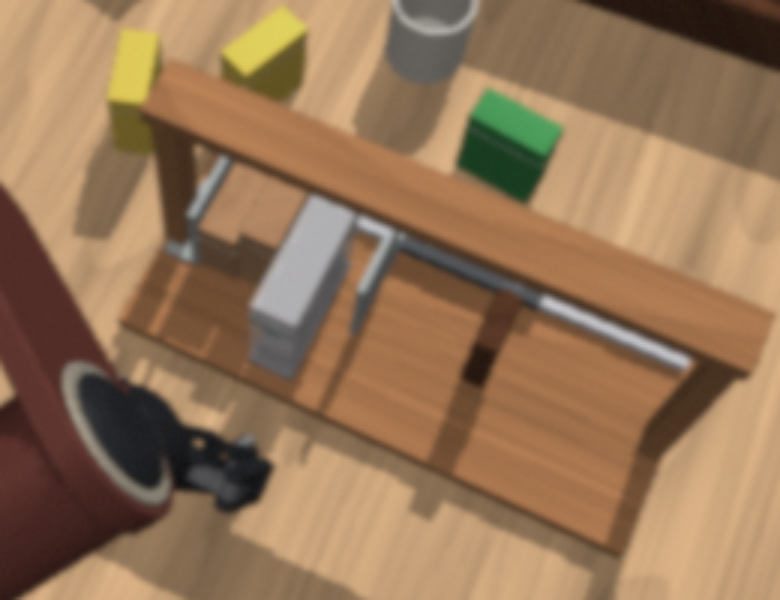

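The case stands alone, upright and square, at rack (-20, 100) mm between the tall box and the plate at (375,285). Back to the grip.

```bash
python3 -m pendant '[{"dx":0.006,"dy":0.04,"dz":0.007,"wx":0.1,"wy":5,"wz":0,"hand":1},{"dx":0.014,"dy":0.08,"dz":0.014,"wx":0.2,"wy":10,"wz":0,"hand":1},{"dx":0.024,"dy":0.12,"dz":0.021,"wx":0.4,"wy":15,"wz":0,"hand":1},{"dx":0.0351,"dy":0.1552,"dz":0.0281,"wx":0.5,"wy":20.1,"wz":0,"hand":1},{"dx":0.0351,"dy":0.1552,"dz":0.0281,"wx":0.5,"wy":20.1,"wz":0,"hand":1},{"dx":0.0351,"dy":0.1552,"dz":0.0281,"wx":0.5,"wy":20.1,"wz":0,"hand":1},{"dx":0.0351,"dy":0.1552,"dz":0.0281,"wx":0.5,"wy":20.1,"wz":0,"hand":1}]'
python3 - <<'E'
from h import *
stat(); G=wd([-.010,-.0555,.087]); R=tilt(50); tcp=G+.0187*R[:,2]; plan(tcp,R)
E
```

```text
time: 13.97
tool_pos: [0.642, -0.0511, 0.2009]
tool_rot: [-0.296, 0.651, 0.629, 0.303]
contact_force: [-0.0, -0.0, -0.6]
gripper_width: 1.0
t 13.97 rackTCP [-0.1438 -0.0536  0.2009] z_rack [ 0.768  0.008 -0.641] y_rack [ 0.007 -1.    -0.004] q [-0.53  0.3   1.52  0.76  1.77 -0.52] F [-0.  -0.  -0.6] w 1.0
d [-0.0017  0.0034  0.1944] w [-0.43 -0.14  0.07] |d| 0.194 |w| 0.5
```

```bash
python3 -m pendant '[{"dx":-0.001,"dy":0.003,"dz":0.035,"wx":-0.4,"wy":-0.1,"wz":0,"hand":1},{"dx":-0.001,"dy":0.003,"dz":0.07,"wx":-0.4,"wy":-0.1,"wz":0,"hand":1},{"dx":-0.001,"dy":0.003,"dz":0.1,"wx":-0.4,"wy":-0.1,"wz":0,"hand":1},{"dx":-0.001,"dy":0.003,"dz":0.125,"wx":-0.4,"wy":-0.1,"wz":0,"hand":1},{"dx":-0.0017,"dy":0.0034,"dz":0.15,"wx":-0.4,"wy":-0.1,"wz":0,"hand":1},{"dx":-0.0017,"dy":0.0034,"dz":0.175,"wx":-0.4,"wy":-0.1,"wz":0,"hand":1},{"dx":-0.0017,"dy":0.0034,"dz":0.194,"wx":-0.4,"wy":-0.1,"wz":0,"hand":1},{"dx":-0.0017,"dy":0.0034,"dz":0.194,"wx":-0.4,"wy":-0.1,"wz":0,"hand":1},{"dx":-0.0017,"dy":0.0034,"dz":0.194,"wx":-0.4,"wy":-0.1,"wz":0,"hand":-1},{"dx":-0.0017,"dy":0.0034,"dz":0.194,"wx":-0.4,"wy":-0.1,"wz":0,"hand":-1},{"dx":-0.0017,"dy":0.0034,"dz":0.194,"wx":-0.4,"wy":-0.1,"wz":0,"hand":-1},{"dx":-0.0017,"dy":0.0034,"dz":0.194,"wx":-0.4,"wy":-0.1,"wz":0,"hand":-1},{"dx":-0.0017,"dy":0.0034,"dz":0.194,"wx":-0.4,"wy":-0.1,"wz":0,"hand":-1},{"dx":-0.0017,"dy":0.0034,"dz":0.194,"wx":-0.4,"wy":-0.1,"wz":0,"hand":-1},{"dx":-0.0017,"dy":0.0034,"dz":0.194,"wx":-0.4,"wy":-0.1,"wz":0,"hand":-1},{"dx":-0.0017,"dy":0.0034,"dz":0.194,"wx":-0.4,"wy":-0.1,"wz":0,"hand":-1}]'
python3 -c "
from h import *
stat()"
```

```text
time: 15.3
tool_pos: [0.6513, 0.0944, 0.0768]
tool_rot: [-0.292, 0.653, 0.629, 0.306]
contact_force: [-2.6, -5.3, 4.8]
gripper_width: 0.176
t 15.3 rackTCP [ 0.0019 -0.0572  0.0768] z_rack [ 0.766 -0.003 -0.643] y_rack [-0.001 -1.     0.003] q [-0.33  0.36  1.68  0.83  1.48 -0.54] F [-2.6 -5.3  4.8] w 0.176
```

```bash
python3 -m pendant '[{"dx":0,"dy":-0.005,"dz":0,"wx":0,"wy":0,"wz":0,"hand":-1},{"dx":0,"dy":-0.01,"dz":0,"wx":0,"wy":0,"wz":0,"hand":-1},{"dx":0,"dy":-0.015,"dz":0,"wx":0,"wy":0,"wz":0,"hand":-1},{"dx":0,"dy":-0.019,"dz":0,"wx":0,"wy":0,"wz":0,"hand":-1},{"dx":0,"dy":-0.022,"dz":0,"wx":0,"wy":0,"wz":0,"hand":-1},{"dx":0,"dy":-0.024,"dz":0,"wx":0,"wy":0,"wz":0,"hand":-1},{"dx":0,"dy":-0.026,"dz":0,"wx":0,"wy":0,"wz":0,"hand":-1},{"dx":0,"dy":-0.028,"dz":0,"wx":0,"wy":0,"wz":0,"hand":-1},{"dx":0,"dy":-0.03,"dz":0,"wx":0,"wy":0,"wz":0,"hand":-1},{"dx":0,"dy":-0.03,"dz":0,"wx":0,"wy":0,"wz":0,"hand":-1}]'
python3 - <<'E'
from h import *
stat(); im,d,P=grab("scene"); save(im,"pics/s7.png",(200,100,460,300),3)
E
```

```text
time: 16.13
tool_pos: [0.6221, 0.0955, 0.0768]
tool_rot: [-0.29, 0.653, 0.628, 0.306]
contact_force: [2.0, -5.8, 3.0]
gripper_width: 0.175
t 16.13 rackTCP [ 0.0019 -0.028   0.0768] z_rack [ 0.765 -0.006 -0.644] y_rack [-0.003 -1.     0.006] q [-0.35  0.3   1.75  0.83  1.47 -0.56] F [ 2.  -5.8  3. ] w 0.175
```

View pics/s7.png

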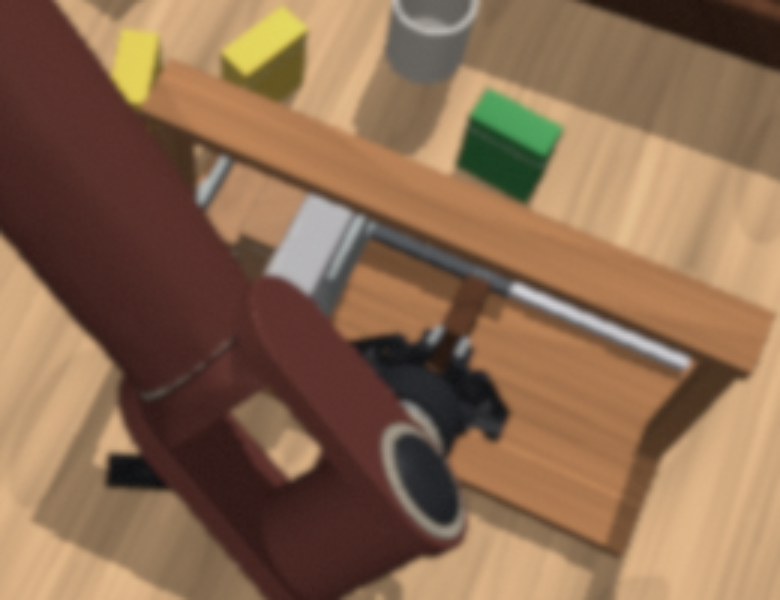

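The grip is held at (445,345), and the plate at (348,250) is about to meet the case. I'll continue in small steps and watch the force.

```bash
python3 -m pendant '[{"dx":0,"dy":-0.001,"dz":0,"wx":0,"wy":0,"wz":0,"hand":-1},{"dx":0,"dy":-0.002,"dz":0,"wx":0,"wy":0,"wz":0,"hand":-1},{"dx":0,"dy":-0.003,"dz":0,"wx":0,"wy":0,"wz":0,"hand":-1},{"dx":0,"dy":-0.004,"dz":0,"wx":0,"wy":0,"wz":0,"hand":-1},{"dx":0,"dy":-0.005,"dz":0,"wx":0,"wy":0,"wz":0,"hand":-1},{"dx":0,"dy":-0.005,"dz":0,"wx":0,"wy":0,"wz":0,"hand":-1}]'
python3 -c "
from h import *
stat()"
```

```text
time: 16.68
tool_pos: [0.6175, 0.0957, 0.0769]
tool_rot: [-0.29, 0.654, 0.628, 0.307]
contact_force: [2.6, -5.3, 2.9]
gripper_width: 0.166
t 16.68 rackTCP [ 0.0019 -0.0233  0.0769] z_rack [ 0.765 -0.006 -0.644] y_rack [-0.003 -1.     0.006] q [-0.35  0.29  1.76  0.82  1.47 -0.57] F [ 2.6 -5.3  2.9] w 0.166
```

```bash
python3 -m pendant '[{"dx":0,"dy":-0.0005,"dz":0,"wx":0,"wy":0,"wz":0,"hand":-1},{"dx":0,"dy":-0.001,"dz":0,"wx":0,"wy":0,"wz":0,"hand":-1},{"dx":0,"dy":-0.0015,"dz":0,"wx":0,"wy":0,"wz":0,"hand":-1},{"dx":0,"dy":-0.002,"dz":0,"wx":0,"wy":0,"wz":0,"hand":-1},{"dx":0,"dy":-0.002,"dz":0,"wx":0,"wy":0,"wz":0,"hand":-1}]'
python3 -c "
from h import *
stat()"
```

```text
time: 17.1
tool_pos: [0.6157, 0.0957, 0.0769]
tool_rot: [-0.29, 0.654, 0.628, 0.307]
contact_force: [3.5, -4.6, 2.5]
gripper_width: 0.171
t 17.1 rackTCP [ 0.0019 -0.0216  0.0769] z_rack [ 0.765 -0.007 -0.644] y_rack [-0.003 -1.     0.007] q [-0.35  0.29  1.77  0.82  1.47 -0.57] F [ 3.5 -4.6  2.5] w 0.171
```

```bash
cat > row.py <<'E'
from h import *
stat()
for n in("scene","top"):
    im,d,P=grab(n); Q=rk(P).reshape(-1,3)
    def rng(nm,x0,x1,y0,y1,z0,z1):
        S=Q[(Q[:,0]>x0)&(Q[:,0]<x1)&(Q[:,1]>y0)&(Q[:,1]<y1)&(Q[:,2]>z0)&(Q[:,2]<z1)]
        if len(S)>5: print(n,nm,len(S),"x",np.round(np.percentile(S[:,0],[2,98]),4),"y",np.round(np.percentile(S[:,1],[2,50,98]),4),"z",np.round(np.median(S[:,2]),4))
    rng("case",-.085,.045,.06,.15,.128,.139); rng("plate",-.02,.06,.05,.105,.1,.113)
    rng("tall",-.018,.058,.12,.175,.1025,.111); rng("short",-.018,.058,.14,.202,.084,.093); rng("fixed",-.02,.06,.196,.212,.1035,.113); rng("grip",-.02,.035,-.06,.02,.1,.113)
E
python3 row.py
```

```text
t 17.1 rackTCP [ 0.0019 -0.0216  0.0769] z_rack [ 0.765 -0.007 -0.644] y_rack [-0.003 -1.     0.007] q [-0.35  0.29  1.77  0.82  1.47 -0.57] F [ 3.5 -4.6  2.5] w 0.171
scene case 494 x [-0.0456  0.0272] y [0.089  0.1076 0.1276] z 0.1327
scene plate 77 x [-0.0196  0.0401] y [0.0824 0.0856 0.0889] z 0.1069
scene tall 241 x [-0.0131  0.0421] y [0.1344 0.1485 0.1625] z 0.1056
scene short 318 x [-0.0151  0.051 ] y [0.1568 0.1822 0.1996] z 0.088
scene fixed 53 x [-0.0079  0.0402] y [0.1989 0.2019 0.2054] z 0.1078
scene grip 202 x [-0.0193  0.0326] y [-0.0321 -0.0216 -0.0111] z 0.1077
top case 302 x [-0.0781 -0.0155] y [0.0914 0.1111 0.1303] z 0.1339
top plate 13 x [-0.0184  0.0588] y [0.0857 0.0864 0.0893] z 0.1077
top tall 53 x [-0.0139  0.0577] y [0.1309 0.1492 0.1641] z 0.1062
top short 64 x [-0.0176  0.0563] y [0.1658 0.1842 0.1992] z 0.0888
top fixed 14 x [-0.0194  0.057 ] y [0.2026 0.2054 0.206 ] z 0.1077
top grip 21 x [-0.0199 -0.0132] y [-0.0319 -0.0215 -0.0085] z 0.1083
```

Travel is about 41.6 mm, with case y at about 0.108-0.110. I'll nudge about 2 mm more until the force rises.

```bash
python3 -m pendant '[{"dx":0,"dy":-0.0005,"dz":0,"wx":0,"wy":0,"wz":0,"hand":-1},{"dx":0,"dy":-0.001,"dz":0,"wx":0,"wy":0,"wz":0,"hand":-1},{"dx":0,"dy":-0.0015,"dz":0,"wx":0,"wy":0,"wz":0,"hand":-1},{"dx":0,"dy":-0.002,"dz":0,"wx":0,"wy":0,"wz":0,"hand":-1},{"dx":0,"dy":-0.002,"dz":0,"wx":0,"wy":0,"wz":0,"hand":-1}]'
python3 -c "
from h import *
stat()"
```

```text
time: 17.62
tool_pos: [0.6149, 0.0957, 0.0769]
tool_rot: [-0.289, 0.654, 0.628, 0.308]
contact_force: [7.2, -3.8, 0.6]
gripper_width: 0.173
t 17.62 rackTCP [ 0.0018 -0.0207  0.0769] z_rack [ 0.765 -0.01  -0.644] y_rack [-0.005 -1.     0.009] q [-0.35  0.29  1.77  0.83  1.47 -0.57] F [ 7.2 -3.8  0.6] w 0.173
```

The force rose to 7 N, so the row is snug. I'll release and back off.

```bash
python3 -m pendant '[{"dx":0,"dy":-0.001,"dz":0,"wx":0,"wy":0,"wz":0,"hand":1},{"dx":0,"dy":-0.001,"dz":0,"wx":0,"wy":0,"wz":0,"hand":1},{"dx":0,"dy":-0.001,"dz":0,"wx":0,"wy":0,"wz":0,"hand":1},{"dx":0,"dy":-0.001,"dz":0,"wx":0,"wy":0,"wz":0,"hand":1},{"dx":0,"dy":-0.001,"dz":0,"wx":0,"wy":0,"wz":0,"hand":1},{"dx":0,"dy":-0.001,"dz":0,"wx":0,"wy":0,"wz":0,"hand":1},{"dx":0,"dy":-0.001,"dz":-0.03,"wx":0,"wy":0,"wz":0,"hand":1},{"dx":0,"dy":-0.001,"dz":-0.065,"wx":0,"wy":0,"wz":0,"hand":1},{"dx":0,"dy":-0.001,"dz":-0.1,"wx":0,"wy":0,"wz":0,"hand":1},{"dx":0,"dy":0,"dz":-0.14,"wx":0,"wy":0,"wz":0,"hand":1},{"dx":0,"dy":0,"dz":-0.18,"wx":0,"wy":0,"wz":0,"hand":1},{"dx":0,"dy":0,"dz":-0.22,"wx":0,"wy":0,"wz":0,"hand":1},{"dx":0,"dy":0,"dz":-0.26,"wx":0,"wy":0,"wz":0,"hand":1},{"dx":0,"dy":0,"dz":-0.26,"wx":0,"wy":0,"wz":0,"hand":1},{"dx":0,"dy":0,"dz":-0.26,"wx":0,"wy":0,"wz":0,"hand":1},{"dx":0,"dy":0,"dz":-0.26,"wx":0,"wy":0,"wz":0,"hand":1}]'
python3 row.py; python3 -c "
from h import *
im,d,P=grab('scene'); save(im,'pics/s8.png',(160,90,460,320),2.6)"
```

```text
time: 18.95
tool_pos: [0.6031, -0.1016, 0.2418]
tool_rot: [-0.293, 0.653, 0.628, 0.305]
contact_force: [-0.6, 0.7, -1.1]
gripper_width: 0.998
t 18.95 rackTCP [-0.1958 -0.0167  0.2418] z_rack [ 0.767 -0.001 -0.642] y_rack [-0.    -1.     0.001] q [-0.63  0.24  1.53  0.73  1.87 -0.55] F [-0.6  0.7 -1.1] w 0.998
scene case 733 x [-0.0788  0.0272] y [0.0897 0.1087 0.1282] z 0.1326
scene plate 79 x [-0.0191  0.04  ] y [0.0832 0.0861 0.0898] z 0.1078
scene tall 239 x [-0.0128  0.0422] y [0.1353 0.1489 0.1635] z 0.1056
scene short 347 x [-0.0169  0.0512] y [0.1483 0.1834 0.1998] z 0.0878
scene fixed 65 x [-0.0185  0.04  ] y [0.1985 0.2019 0.2056] z 0.1071
scene grip 203 x [-0.0193  0.0333] y [-0.0313 -0.0207 -0.0101] z 0.1074
top case 301 x [-0.0783 -0.0156] y [0.0924 0.1113 0.1308] z 0.1337
top plate 16 x [-0.0184  0.0586] y [0.0858 0.0877 0.0915] z 0.1072
top tall 56 x [-0.014   0.0576] y [0.1318 0.1489 0.164 ] z 0.1071
top short 60 x [-0.0176  0.0559] y [0.1689 0.1842 0.1991] z 0.089
top fixed 15 x [-0.0194  0.0581] y [0.2025 0.2029 0.206 ] z 0.1089
top grip 19 x [-0.0199 -0.0137] y [-0.0269 -0.0183 -0.0087] z 0.1073
```

View pics/s8.png

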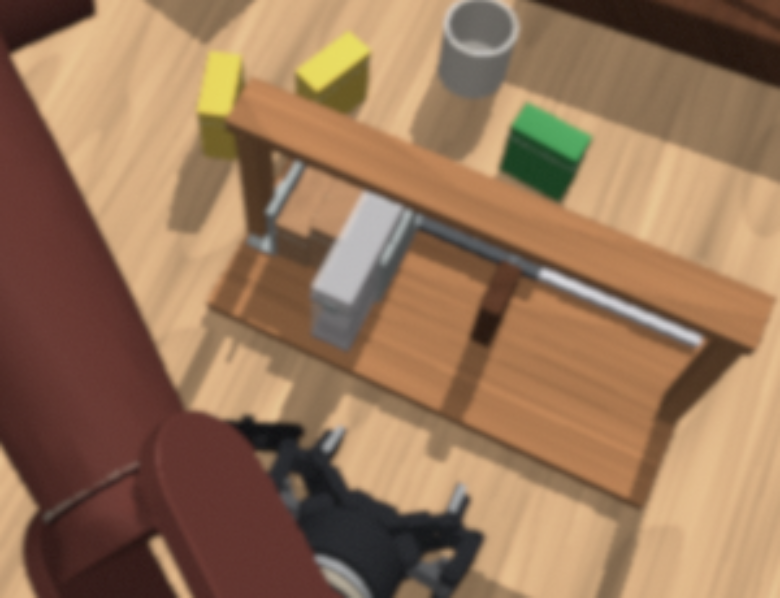

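The case at (355,265) sits snug between the card boxes and the plate, with the hand clear. Travel is about 40.7 mm and case y about 0.109-0.111. Handing in.

```bash
python3 -c "
from h import *
print(job.job_done())"
```

```text
the job is handed in; nothing more can be done
None
```

The job is done and handed in at about 19 s of the 62 s allowed; no verdict is reported. I gripped the bookend grip from under the ledge and opened it to about 75 mm. I stood the clamp box upright and square in the gap and let go. I then slid the bookend back until the force rose to about 7 N, and backed the hand off.

Last checks, from the camera depth:

| Check | Measured | Required |
|---|---|---|
| Bookend travel | about 40.7 mm (scene view; top view 38.3 mm from few points) | 36 to 45.5 mm |
| Clamp box y in rack frame | 0.109 (scene view), 0.111 (top view) | 0.104 to 0.1135 |
| Clamp box x in rack frame | about -0.02 | -0.045 to 0.045 |
| Clamp box underside height | about 18 mm (top at 0.133, box 115 mm tall) | 12 to 21.5 mm |
| Card boxes | both standing; y about 0.149 (tall) and 0.183 (short) | above 0.13 |

- **Robot contact:** the hand was clear of everything, with a wrist force of about 1 N, which is near zero for this sensor.
- **Clamp box tilt and squareness:** I fitted these once after letting go, before closing the bookend, and they came out under 0.01 rad. In the final picture I checked them only by eye.
- **Other things on the shelf:** I did not measure them again at the end. The gauge and mug looked unmoved in the later pictures. The coaster, remote and brush were not in the final crop.

No check failed. The two cameras differed by 2 to 3 mm.

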